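Clamp a plaster owl in the torque-limited trimming vice

ROBOT

A 6-joint arm with a two-finger parallel gripper is mounted at the origin on a cart in front of the work surface, level with it; the furniture and walls round the work are solid. World frame = base frame: x ahead of the robot, y to its left, z up, the work surface at z = 0. Lengths are in mm, angles in rad, forces in N, time in s.
With the tool pointing down it reaches from about 350 to 975 mm from the base axis. Payload 7.1 kg.
Tool frame: the origin (TCP) lies between the finger pads, 19 mm behind the fingertips; this is the grasp point; z points along the fingers, y is the line along which they close (so a half turn about z gives the same grasp; the last joint's range is limited). The gripper opens to 88 mm and grips with 3 to 60 N. Pads are 20 mm wide; open, the fingers measure 115 mm over their backs; the gripper's body (75 mm by 178 mm) begins 61 mm behind the grasp point.
Start: joints at [1.294, 0.423, 1.63, -0, 1.089, -0.019], TCP at [159.315, 604.337, 241.375] pointing down, gripper open.
Joint ranges: [-3, 3], [-0.9, 2.11], [0.09, 2.58], [-1.31, 4.45], [0.11, 2.69], [-2.54, 2.54]. Speed limits (rad/s): [2.39, 2.39, 3.01, 3.14, 3.14, 3.14].

INTERFACE

Orientations are given as a rotation vector (axis times angle).
In Python, from workcell import ctrl gives the robot as it stands. The module is installed in compiled form; this text tells all that it offers.
- The arm moves only by the tool servo_tool, never from a script. Its argument "increments" is a list of rows, each a list of 7 numbers: the shift along the world's x, y, z in cm, then the turn, a rotation vector about the world's x, y, z in degrees, then the opening, from -1 (shut) to 1 (fully open). A call has 1 to 20 rows; each row is the pose to reach, as a shift and turn from the pose commanded when the call began; what a row does not reach only later rows make up. A row lasts 1/12 s, in which the tool goes at most 41.7 mm and 7.16 degrees, less where a joint would pass 70% of its speed; a pose out of reach is approached as far as the arm can. A call with a gripper value outside its range is refused whole. The fingers move at their own pace and stop on an object; the grip force is fixed at half the most. Time passes only in rows, so rows that repeat a pose let the fingers close. It gives the time, the measured TCP pose, the force, the opening and the grip force at its end, in the units of the state.
- ctrl.get_obs(): the state, without advancing time (a new reading comes with each control period).
- ctrl.get_image(name): name is "side" or "top" or "wrist"; returns a dict with "image" (400x640x3 uint8, red, green, blue), "fx", "fy", "cx", "cy" (pixels), "extrinsics" (4x4, takes a point from camera to world coordinates); the wrist camera has in their place "tool_from_camera" (4x4, takes a point from camera to tool coordinates, whose origin is the TCP and whose axes are the flange's). Camera axes: x right, y up, looking along -z (the intrinsics and any distortion apply to the point x, -y, -z); pixel columns grow to the right and rows downward; lengths in mm; the calibration is good to about 2 mm. The wrist camera is an equidistant fisheye: a pixel r from the principal point sees the ray r / f radians off the axis. A picture is of the moment at which its call begins: read the wrist's pose just before it. There is no depth.
- ctrl.close_job(): hands the job in; it is judged then, once.
The state is a dict: "t": time; "qpos": joint angles; "qvel": joint speeds; "joint_torque": joint torques, N m; "ee_pos": TCP position; "orientation": TCP orientation; "ft_force": force on the tool from outside, world axes, zero at the start; "moment": the same for the moment, N m; "width": finger opening in mm; "grasp_force": force on a finger pad.
Only numpy, scipy, OpenCV 4.12 (cv2) and the standard library are available. Lean on these libraries where they do the work, as an engineer would, in place of code of your own. Each camera call takes 0.05 s, during which the arm holds its last target. There are 200 camera calls.

TASK

Stand the small plaster owl upright on the narrow raised ledge between the cork-faced jaws of the blue vice and let go of it. Then turn the vice's orange knob clockwise until the jaw grips the owl and the knob's slip clutch clicks for the first time (its black pointer is then on the green arc), and stop there, because a second click would crack the plaster. Let go of the knob, and leave the owl clamped and the rabbit, frog and cocoon castings standing where they are.

Things in the scene. Friction and masses are not known exactly. Their poses are not given: they have to be found in the camera images.
- owl: white plaster owl figure, 37 (its x) x 44 (its y) x 48 mm high, about 31 g, standing on the table. Origin: centre of its underside; z up. Pick it with the fingers closing along its y (44 mm), so that its 37 mm side goes between the jaws.
- vice: blue vice fixed to the table, base plate 90 (x) x 230 mm (y), origin under it; z up. Its y is the clamping axis, from the knob's housing (74 x 80 mm, 80 mm high, knob axis at y = -72 mm) to the fixed jaw (cork face at y = +85 mm). Both jaws are 36 mm wide in x and their tops are 87 mm above the table. A steel rack bar joins the sprung moving jaw's slide to the housing.
- seat (a point): point on the vice's aluminium ledge, at its top, 50 mm above the table; axes as vice. The ledge is only 24 mm wide in x (the owl overhangs it) and runs from y -33 to +25 mm. The fixed jaw's face is at y = +25 mm; the moving jaw's face starts at y = -33 mm or up to 6 mm nearer (see slide).
- slide (a joint): travel in m of the slide that carries the moving jaw towards the fixed jaw: the jaw's face is at y = -0.033 + slide in the seat frame while it touches nothing. It advances 16 mm for each radian of knob turn and stays where it is left (self-locking). The jaw sits on springs on the slide and gives way about 5 mm as it grips (2.5 N/mm).
- knob_grip (a point): middle of the knob's orange wing grip, 118 mm above the table, axis vertical. Wing 56 mm long (point x), 14 mm thick (point y), 38 mm tall, top 15 mm above this point; pinch it across its thickness from above, this point at the TCP. Clockwise from above closes the jaw (0.24 N m running free). The first click comes after 1 to 2.4 rad of turn; regrasp if the wrist runs out.
- clutch (a joint): slip of the knob past its black collar, rad, clockwise; 0 until it lets go at about 0.45 N m (13 N on the owl). First click: the torque then falls below 0.1 N m, over by 0.25 rad; it rises again past 0.45; second click at 0.66. No spring-back. Visible: the black pointer is at the collar's white mark before, on the green arc (0.24 to 0.66) after one click, on red after two.
- rabbit: white plaster rabbit, 51 x 52 x 77 mm, bystander; origin under its middle
- frog: white plaster frog, 76 x 69 x 38 mm, bystander; origin under its middle
- cocoon: white knit-textured plaster cocoon, 95 x 57 x 52 mm, bystander; origin under its middle

How it is judged:
By the outcome, as a careful person would: the job done as asked, in the order asked, and still so for the second after the job is handed in, with the robot touching nothing.
It also fails if it takes over 72 s, if anything falls off the work surface, if the arm or the gripper's body presses on something with over 40 N, if the wrist force passes 120 N, or if a joint passes its speed limit or range.

## Working session

There is one attempt and no reset: what is moved stays moved. The work goes in short steps, Python scripts to look and compute and a tool call to move; the robot and the scene stay as the last step left them, time stands still between calls to the robot, and variables do not carry over. Pictures are saved under pics/ and viewed, at most 10 in all, crops included, and the job is handed in when it is done.

Besides the shell and the picture viewer there is one more tool, called after "Request:" as name(argument=value, ...), one argument or row to a line, values as JSON. servo_tool: Moves the arm, as the interface text tells. Its arguments: {"type":"object","properties":{"increments":{"type":"array","items":{"type":"array","items":{"type":"number"}}}},"required":["increments"]}

```bash
mkdir -p pics; cat > h.py <<'E'
from workcell import ctrl
import numpy as np, cv2
from scipy.spatial.transform import Rotation as R
def snap(n,f):
    o=ctrl.get_obs(); d=ctrl.get_image(n); cv2.imwrite(f,d['image'][:,:,::-1]); 
    d={**d,'obs':o}; np.save(f+'.npy',{k:v for k,v in d.items()},allow_pickle=True); return d
def load(f): return np.load(f+'.npy',allow_pickle=True).item()
def ray(d,u,v):
    x=(u-d['cx'])/d['fx']; y=(v-d['cy'])/d['fy']
    if 'extrinsics' in d:
        T=np.array(d['extrinsics']); r=np.array([x,-y,-1.])
    else:
        o=d['obs']; W=np.eye(4); W[:3,:3]=R.from_rotvec(o['orientation']).as_matrix(); W[:3,3]=o['ee_pos']
        T=W@np.array(d['tool_from_camera']); t=np.hypot(x,y); s=np.sin(t)/max(t,1e-9); r=np.array([x*s,-y*s,-np.cos(t)])
    return T[:3,3],T[:3,:3]@r
def at(d,u,v,z):
    c,r=ray(d,u,v); return (c+r*(z-c[2])/r[2]).round(1)
E
python3 - <<'E'
from h import *
for n in ['side','top']:
    d=snap(n,f'pics/{n}0.png'); print({k:v for k,v in d.items() if k not in('image','obs')})
print(ctrl.get_obs())
E
```

```text
{'fx': 402.36512925467036, 'fy': 402.36512925467036, 'cx': 319.9180275602898, 'cy': 193.26115590105033, 'extrinsics': array([[-6.20427403e-01,  6.43099568e-01, -4.48879476e-01,
         2.11832514e+02],
       [-7.84263703e-01, -5.09140505e-01,  3.54550971e-01,
         1.53743086e+02],
       [-5.31146646e-04,  5.72013018e-01,  8.20244369e-01,
         8.36657775e+02],
       [ 0.00000000e+00,  0.00000000e+00,  0.00000000e+00,
         1.00000000e+00]])}
{'fx': 427.7928013149786, 'fy': 427.7928013149786, 'cx': 324.80080742757065, 'cy': 196.11202768261944, 'extrinsics': array([[ 3.00814909e-02,  9.95383998e-01, -9.11361644e-02,
         4.80881276e+02],
       [-9.99224744e-01,  3.22632159e-02,  2.25609532e-02,
        -1.69045423e+02],
       [ 2.53971576e-02,  9.03868434e-02,  9.95582846e-01,
         1.25699854e+03],
       [ 0.00000000e+00,  0.00000000e+00,  0.00000000e+00,
         1.00000000e+00]])}
{'t': 0.1, 'qpos': array([ 1.29402648e+00,  4.23766846e-01,  1.63061480e+00,  1.02353655e-07,
        1.08859868e+00, -1.89843718e-02]), 'qvel': array([ 0.00075721, -0.00114445, -0.0021655 , -0.00038593,  0.00197021,
        0.00176752]), 'joint_torque': array([-1.25339029e-03, -5.45611882e+01, -2.74322301e+01,  6.44068583e-02,
        1.88247801e-02, -6.21368940e-05]), 'ee_pos': array([159.17154884, 603.89419411, 240.67741946]), 'orientation': array([-4.03781886e-01, -3.11532900e+00,  2.15579207e-03]), 'ft_force': array([-0.61867854, -0.02094039, -0.39091251]), 'moment': array([-0.07758605, -0.03318112, -0.03885794]), 'grasp_force': 0.0, 'width': 87.92334369992356}
```

View pics/top0.png

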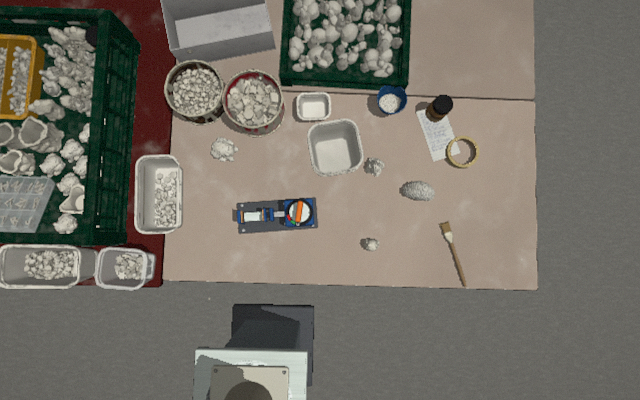

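View pics/side0.png

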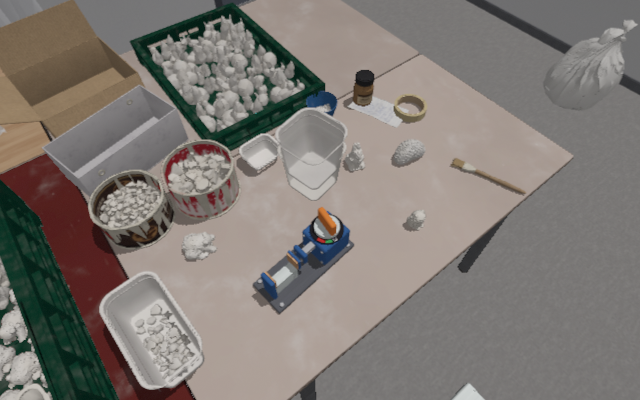

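The top view shows the vice at (275,216) with its knob at (300,211), the owl at (370,243), the rabbit at (373,166), the cocoon at (418,190) and the frog at (223,150). The side view shows the same, with the owl at (416,220).

```bash
python3 - <<'E'
from h import *
t=load('pics/top0.png'); s=load('pics/side0.png')
print('owl',at(t,370,243,24),at(s,416,220,24))
print('rabbit',at(t,373,166,38),'cocoon',at(t,418,190,26), 'frog',at(t,223,150,19))
print('knob',at(t,300,211,118),at(s,325,221,118))
print('plate corners',[at(t,*p,8) for p in [(237,208),(316,198),(317,227),(239,234)]])
a=cv2.resize(t['image'][180:265,225:400],None,fx=4,fy=4,interpolation=2)[:,:,::-1]
b=cv2.resize(s['image'][190:315,245:445],None,fx=4,fy=4,interpolation=2)[:,:,::-1]
b=b[:,:700]; c=np.zeros((340+500,700,3),np.uint8)
cv2.imwrite('pics/side0c.png',cv2.resize(s['image'][190:315,245:445],None,fx=4,fy=4,interpolation=2)[:,:,::-1])
E
```

```text
owl [ 462.7 -330.9   24. ] [ 456.1 -327.2   24. ]
rabbit [ 684.3 -333.3   38. ] cocoon [ 620.2 -467.6   26. ] frog [719.6 103.9  19. ]
knob [ 543.2 -130.   118. ] [ 543.5 -121.6  118. ]
plate corners [array([552.2,  57.1,   8. ]), array([ 588.8, -171.7,    8. ]), array([ 504.2, -177.4,    8. ]), array([477.1,  47.6,   8. ])]
```

View pics/side0c.png

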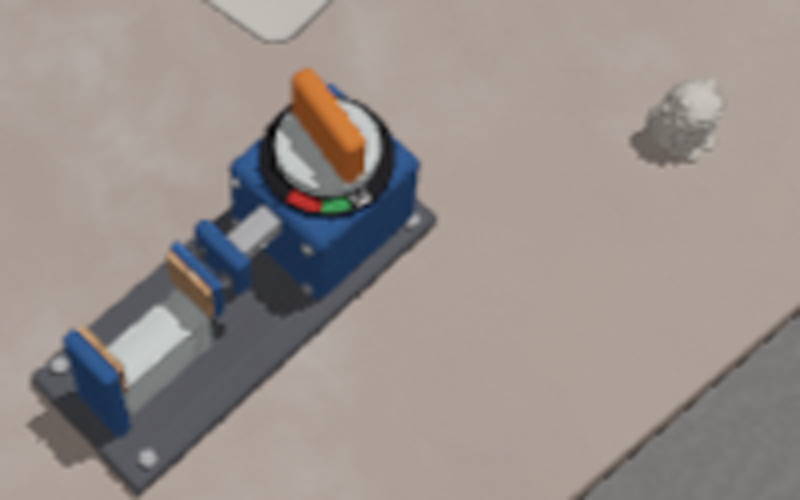

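The crop shows the knob's wing across the vice axis, its pointer at the white mark, and the jaws open around the ledge. The owl is clear of everything else. I'll move above the owl.

Request:
servo_tool(
  increments=[
    [17,-25.5,0,0,0,-40,1],
    [17,-25.5,0,0,0,-40,1],
    [17,-25.5,0,0,0,-40,1],
    [17,-25.5,0,0,0,-40,1],
    [17,-25.5,0,0,0,-40,1],
    [17,-25.5,0,0,0,-40,1],
    [17,-25.5,0,0,0,-40,1],
    [17,-25.5,0,0,0,-40,1],
    [30,-60.5,0,0,0,-75,1],
    [30,-60.5,0,0,0,-75,1],
    [30,-60.5,0,0,0,-75,1],
    [30,-60.5,0,0,0,-75,1],
    [30,-60.5,0,0,0,-75,1],
    [30,-60.5,0,0,0,-75,1],
    [30,-60.5,0,0,0,-75,1],
    [30,-60.5,0,0,0,-75,1],
    [30,-60.5,0,0,0,-75,1],
    [30,-60.5,0,0,0,-75,1],
    [30,-60.5,0,0,0,-75,1],
    [30,-60.5,0,0,0,-75,1],
  ],
)

```text
t: 1.77
ee_pos: [458.8, -0.6, 241.0]
orientation: [-2.218, -2.224, 0.001]
ft_force: [-0.2, 0.1, 0.0]
width: 88.1
grasp_force: 0.0
```

Request:
servo_tool(
  increments=[
    [0,-33,-2,0,0,0,1],
    [0,-33,-2,0,0,0,1],
    [0,-33,-2,0,0,0,1],
    [0,-33,-2,0,0,0,1],
    [0,-33,-2,0,0,0,1],
    [0,-33,-2,0,0,0,1],
    [0,-33,-2,0,0,0,1],
    [0,-33,-2,0,0,0,1],
    [0,-33,-2,0,0,0,1],
    [0,-33,-2,0,0,0,1],
    [0,-33,-2,0,0,0,1],
  ],
)

```text
t: 2.68
ee_pos: [459.4, -328.6, 220.9]
orientation: [-2.214, -2.226, -0.0]
ft_force: [0.4, 0.3, -0.8]
width: 87.6
grasp_force: 0.0
```

```bash
python3 - <<'E'
from h import *
d=snap('wrist','pics/w1.png'); o=d['obs']; print(o['t'],o['ee_pos'],o['orientation'],o['qpos'],d['fx'],d['cx'],d['cy'],d['tool_from_camera'])
E
```

```text
2.6833 [ 459.42182638 -328.64577463  220.93830353] [-2.21419788e+00 -2.22625009e+00 -2.93841261e-04] [-6.42238733e-01  3.61399179e-01  1.78029446e+00  5.04235125e-04
  1.00156624e+00 -6.47939222e-01] 309.70691628693146 315.1490564935316 201.3901856565576 [[-1.07697977e-04  9.56491397e-01  2.91760511e-01  7.98609291e+01]
 [ 9.99999889e-01  2.36688892e-04 -4.06816274e-04  2.86451170e-01]
 [-4.58172739e-04  2.91760434e-01 -9.56491317e-01 -1.44505692e+02]
 [ 0.00000000e+00  0.00000000e+00  0.00000000e+00  1.00000000e+00]]
```

View pics/w1.png

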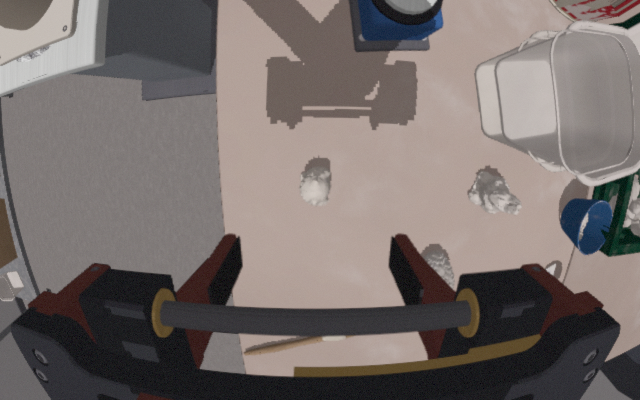

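The wrist view shows the owl at (316,180), clear of the fingers. I'll rectify it to a metric top-down picture to read its yaw.

```bash
cat >> h.py <<'E'
def rect(d,x0,x1,y0,y1,z,s):
    """image: up=+x, left=+y ; s px/mm"""
    xs=x1-np.arange(int((x1-x0)*s))/s; ys=y1-np.arange(int((y1-y0)*s))/s
    Y,X=np.meshgrid(ys,xs); P=np.stack([X,Y,np.full_like(X,z)],-1).reshape(-1,3)
    c,_=ray(d,0,0)
    o=d['obs']
    if 'extrinsics' in d: T=np.array(d['extrinsics'])
    else:
        W=np.eye(4); W[:3,:3]=R.from_rotvec(o['orientation']).as_matrix(); W[:3,3]=o['ee_pos']; T=W@np.array(d['tool_from_camera'])
    q=(P-T[:3,3])@T[:3,:3]; x,y,zz=q[:,0],-q[:,1],-q[:,2]
    if 'extrinsics' in d: u,v=x/zz,y/zz
    else:
        r=np.hypot(x,y); t=np.arctan2(r,zz); u,v=x/r*t,y/r*t
    u=(u*d['fx']+d['cx']).astype('f4').reshape(X.shape); v=(v*d['fy']+d['cy']).astype('f4').reshape(X.shape)
    return cv2.remap(np.ascontiguousarray(d['image'][:,:,::-1]),u,v,cv2.INTER_CUBIC)
E
python3 - <<'E'
from h import *
d=load('pics/w1.png')
a=rect(d,415,505,-380,-280,45,5)
b=rect(d,415,505,-380,-280,5,5)
c=np.hstack([a,b]); c=cv2.resize(c,(800,360)); cv2.imwrite('pics/w1r.png',c)
print(at(d,316,180,24),ray(d,316,180)[0])
E
```

```text
[ 460.6 -327.4   24. ] [ 459.43097056 -248.97799108  365.5508521 ]
```

View pics/w1r.png

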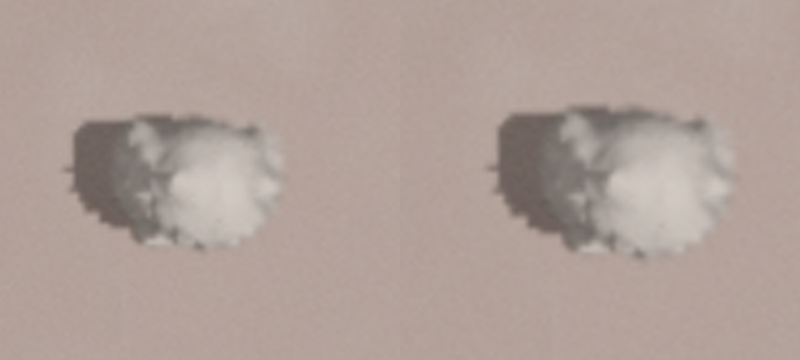

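The rectified view puts the owl near (460,-328), with its long side roughly along world y. The yaw isn't certain, so I'll take one look from straight above.

Request:
servo_tool(
  increments=[
    [0,-8,-8,0,0,0,1],
    [0,-8,-8,0,0,0,1],
    [0,-8,-8,0,0,0,1],
    [0,-8,-8,0,0,0,1],
    [0,-8,-8,0,0,0,1],
  ],
)

```text
t: 3.15
ee_pos: [459.1, -408.8, 140.3]
orientation: [-2.214, -2.224, -0.0]
ft_force: [-0.0, 0.7, -0.4]
width: 88.0
grasp_force: 0.0
```

```bash
python3 - <<'E'
from h import *
d=snap('wrist','pics/w2.png'); print(ray(d,0,0)[0])
out=[]
for z in (45,5):
    a=rect(d,415,505,-375,-285,z,4); out.append(a)
    hsv=cv2.cvtColor(a,cv2.COLOR_BGR2HSV); m=(hsv[...,1]<22).astype('u1')*255
    m=cv2.morphologyEx(m,cv2.MORPH_OPEN,np.ones((7,7))); 
    n,l,st,ce=cv2.connectedComponentsWithStats(m); i=1+st[1:,4].argmax(); p=np.argwhere(l==i)[:,::-1].astype('f4')
    print(z,cv2.minAreaRect(p),st[i]/4); cv2.drawContours(out[-1],[cv2.boxPoints(cv2.minAreaRect(p)).astype(int)],0,(0,0,255),1)
cv2.imwrite('pics/w2r.png',np.hstack(out))
E
```

```text
[ 459.36431    -329.26887324  284.99097022]Traceback (most recent call last):
  File "<stdin>", line 8, in <module>
ValueError: attempt to get argmax of an empty sequence
```

```bash
python3 - <<'E'
from h import *
d=load('pics/w2.png')
out=[]
for z in (45,5):
    a=rect(d,415,505,-375,-285,z,4); out.append(a)
    f=a.astype(float); bg=np.median(f[:40].reshape(-1,3),0); r=(f[...,2]/(f[...,0]+1))
    m=(r<(bg[2]/bg[0]+1.02)/2).astype('u1')*255
    m=cv2.morphologyEx(m,cv2.MORPH_OPEN,np.ones((7,7))); 
    n,l,st,ce=cv2.connectedComponentsWithStats(m)
    if n>1:
        i=1+st[1:,4].argmax(); p=np.argwhere(l==i)[:,::-1].astype('f4')
        print(z,bg,cv2.minAreaRect(p),st[i]/4); cv2.drawContours(out[-1],[cv2.boxPoints(cv2.minAreaRect(p)).astype(int)],0,(0,0,255),1)
cv2.imwrite('pics/w2r.png',np.hstack(out))
E
```

```text
45 [ 95. 100. 112.] ((212.59518432617188, 234.58250427246094), (18.690710067749023, 30.52983856201172), 40.91438674926758) [49.75 55.25  7.    5.75 79.25]
5 [ 95. 100. 112.] ((229.32901000976562, 145.47769165039062), (62.25146484375, 26.644359588623047), 52.43141174316406) [ 53.    29.5   11.    12.   173.25]
```

View pics/w2r.png

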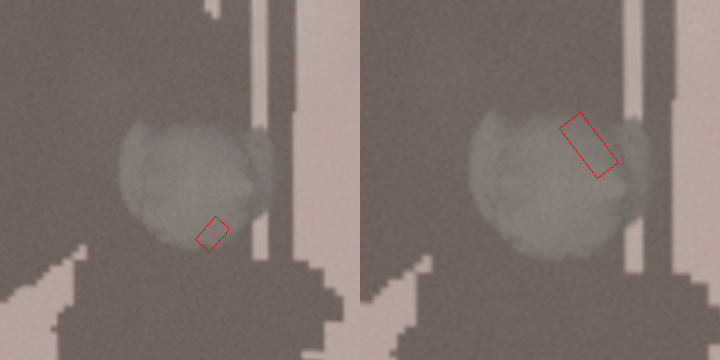

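Straight above, the owl's wings are level: its long side is along world y with yaw about 0, centred near (458.5,-334.5). I'll turn the fingers to world y and go above it.

Request:
servo_tool(
  increments=[
    [0,7.4,-3,0,0,-90,1],
    [0,7.4,-3,0,0,-90,1],
    [0,7.4,-3,0,0,-90,1],
    [0,7.4,-3,0,0,-90,1],
    [0,7.4,-3,0,0,-90,1],
    [0,7.4,-3,0,0,-90,1],
    [0,7.4,-3,0,0,-90,1],
    [0,7.4,-3,0,0,-90,1],
    [0,7.4,-3,0,0,-90,1],
    [0,7.4,-3,0,0,-90,1],
    [0,7.4,-3,0,0,-90,1],
    [0,7.4,-3,0,0,-90,1],
    [0,7.4,-3,0,0,-90,1],
    [0,7.4,-3,0,0,-90,1],
  ],
)

```text
t: 4.37
ee_pos: [460.3, -335.3, 113.4]
orientation: [3.14, 0.006, 0.003]
ft_force: [0.4, -0.3, 0.2]
width: 87.8
grasp_force: 0.0
```

Request:
servo_tool(
  increments=[
    [0,0,-4,0,0,0,1],
    [0,0,-7,0,0,0,1],
    [0,0,-8.6,0,0,0,1],
    [0,0,-8.6,0,0,0,1],
    [0,0,-8.6,0,0,0,1],
  ],
)

```text
t: 4.78
ee_pos: [459.6, -335.7, 25.9]
orientation: [-3.141, -0.011, 0.001]
ft_force: [0.0, -0.4, -0.4]
width: 87.5
grasp_force: 0.0
```

Request:
servo_tool(
  increments=[
    [0,0,0,0,0,0,-0.2],
    [0,0,0,0,0,0,-0.2],
    [0,0,0,0,0,0,-0.2],
    [0,0,0,0,0,0,-0.2],
    [0,0,0,0,0,0,-0.2],
    [0,0,0,0,0,0,-0.2],
    [0,0,0,0,0,0,-0.2],
    [0,0,0,0,0,0,-0.2],
  ],
)

```text
t: 5.45
ee_pos: [459.3, -336.8, 25.5]
orientation: [3.141, 0.006, 0.0]
ft_force: [-0.9, -0.6, 1.8]
width: 41.4
grasp_force: 29.9
```

Request:
servo_tool(
  increments=[
    [0,0,4,0,0,0,-0.2],
    [0,0,8,0,0,0,-0.2],
    [0,0,12,0,0,0,-0.2],
    [0,0,15,0,0,0,-0.2],
    [0,0,15,0,0,0,-0.2],
    [0,0,15,0,0,0,-0.2],
  ],
)

```text
t: 5.95
ee_pos: [460.2, -337.4, 177.2]
orientation: [3.139, 0.006, 0.005]
ft_force: [-0.2, 0.3, -0.4]
width: 41.4
grasp_force: 29.9
```

```bash
python3 - <<'E'
from h import *
d=snap('wrist','pics/w3.png'); o=d['obs']; print(o['ee_pos'],o['orientation'],o['width'])
s=snap('side','pics/side1.png')
a=cv2.resize(d['image'][150:350,200:440],(400,333)); b=cv2.resize(s['image'][100:300,330:550],(400,364))
c=np.zeros((364,800,3),np.uint8); c[:333,:400]=a; c[:,400:]=b; cv2.imwrite('pics/c3.png',c[:,:,::-1])
E
```

```text
[ 460.17372106 -337.35970705  177.22801171] [3.13909154 0.00619937 0.00511412] 41.38666110069135
```

View pics/c3.png

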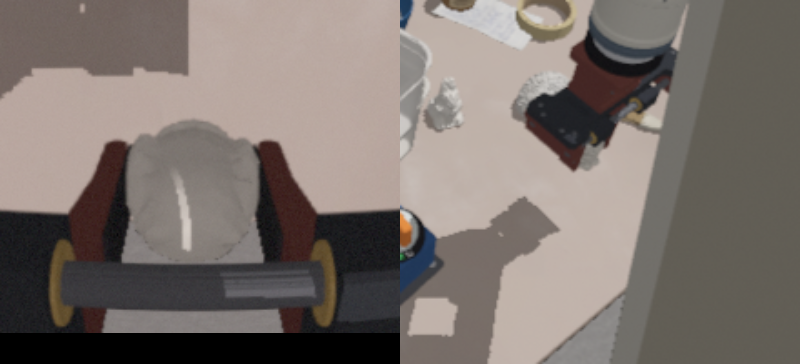

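The owl is held upright and square, with the opening at 41.4 mm. Next I'll look at the vice from above on the way over.

Request:
servo_tool(
  increments=[
    [0,0,8,0,0,7,-0.2],
    [0,2,8,0,0,14,-0.2],
    [2,4,8,0,0,21,-0.2],
    [4,8,8,0,0,28,-0.2],
    [6,12,8,0,0,35,-0.2],
    [8,16,8,0,0,42,-0.2],
    [8,16,8,0,0,49,-0.2],
    [8,16,8,0,0,56,-0.2],
    [8,16,8,0,0,63,-0.2],
    [8,16,8,0,0,70,-0.2],
    [8,16,8,0,0,77,-0.2],
    [8,16,8,0,0,84,-0.2],
    [8,16,8,0,0,91,-0.2],
    [8,16,8,0,0,98,-0.2],
    [8,16,8,0,0,98,-0.2],
    [8,16,8,0,0,98,-0.2],
  ],
)

```text
t: 7.38
ee_pos: [538.6, -176.4, 253.5]
orientation: [-2.059, -2.369, 0.002]
ft_force: [0.6, -0.0, 0.3]
width: 41.4
grasp_force: 29.9
```

```bash
python3 - <<'E'
from h import *
d=snap('wrist','pics/w4.png'); o=d['obs']; print(o['ee_pos'],o['orientation'],o['width'],o['qpos'][[0,5]],ray(d,0,0)[0])
a=rect(d,440,630,-200,90,87,2.7)
print(a.shape); cv2.imwrite('pics/w4r.png',a)
E
```

```text
[ 538.58677185 -176.40238779  253.54616437] [-2.05874876e+00 -2.36901081e+00  1.80882104e-03] 41.438225200084396 [-0.33753713 -0.47747523] [528.15942835 -97.48176674 398.17226214]
(513, 783, 3)
```

View pics/w4r.png

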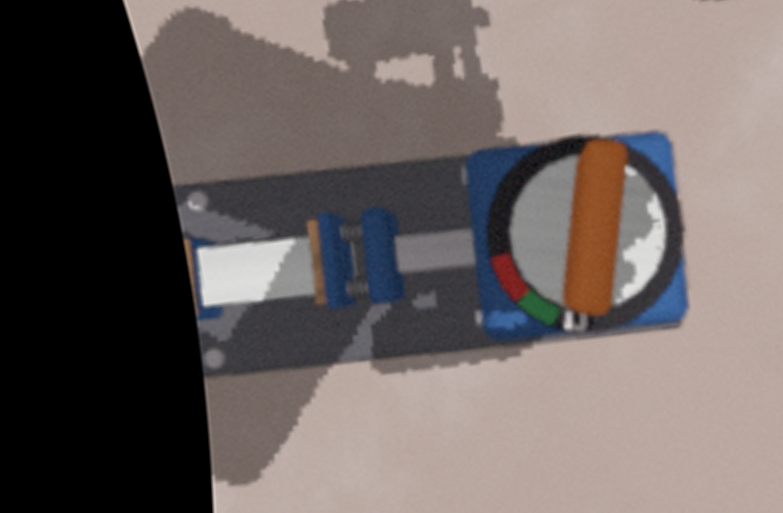

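The rectified wrist view shows the knob at (598,228) with the wing along vice x, the moving jaw's cork face at u≈312, and the pointer at the white mark (575,320). The vice's yaw is about 5.7°, the seat is near (529.3,6.3) and the gap's middle is near (529.6,2.8). These agree to about 2 mm between the housing, jaw and ledge. I'll move above the gap.

Request:
servo_tool(
  increments=[
    [-0.2,4,0,0,0,-2.3,-0.2],
    [-0.4,8,0,0,0,-2.3,-0.2],
    [-0.6,12,0,0,0,-2.3,-0.2],
    [-0.8,16,0,0,0,-2.3,-0.2],
    [-0.9,17.9,0,0,0,-2.3,-0.2],
    [-0.9,17.9,-4,0,0,-2.3,-0.2],
    [-0.9,17.9,-8,0,0,-2.3,-0.2],
    [-0.9,17.9,-11,0,0,-2.3,-0.2],
    [-0.9,17.9,-11,0,0,-2.3,-0.2],
    [-0.9,17.9,-11,0,0,-2.3,-0.2],
  ],
)

```text
t: 8.27
ee_pos: [529.2, 2.4, 144.1]
orientation: [-2.104, -2.329, 0.004]
ft_force: [0.9, 0.4, 0.2]
width: 41.3
grasp_force: 29.9
```

```bash
python3 - <<'E'
from h import *
d=snap('wrist','pics/w5.png'); o=d['obs']; print(o['ee_pos'],o['orientation'],o['width'],ray(d,0,0)[0])
a=rect(d,480,580,-60,60,87,3); b=rect(d,480,580,-60,60,50,3); cv2.imwrite('pics/w5r.png',np.hstack([a,b]))
s=snap('side','pics/side2.png')
cv2.imwrite('pics/c5.png',np.vstack([np.hstack([a,b]),cv2.resize(s['image'][180:320,230:470],(720,300))[:,:,::-1]]))
E
```

```text
[529.15670022   2.41139636 144.10267795] [-2.10362047 -2.32888696  0.00441854] 41.26126082993241 [521.95953777  81.84389882 288.65077691]
```

View pics/c5.png

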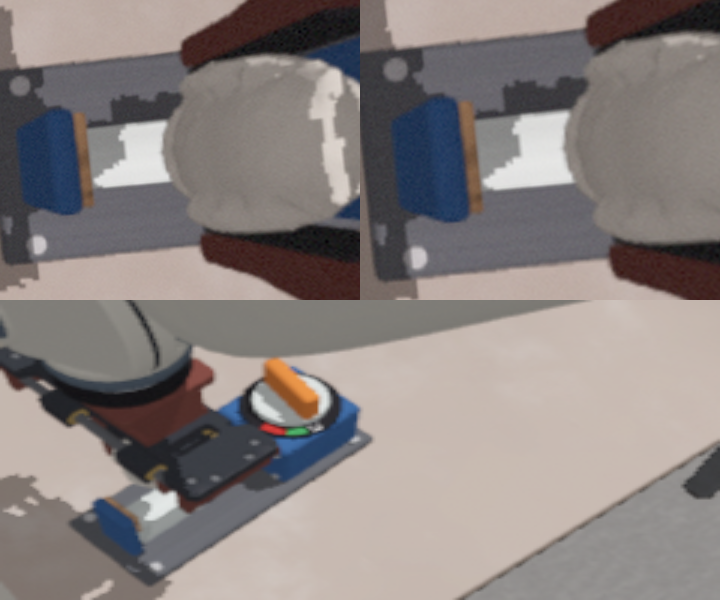

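The fixed jaw's cork face is at (87,160) in the left panel, i.e. (526.7,31.0), which matches the prediction of (526.8,31.2). The owl hangs centred over the ledge, so I'll lower it.

Request:
servo_tool(
  increments=[
    [0,0.05,-2.5,0,0,0,-0.2],
    [0,0.05,-5,0,0,0,-0.2],
    [0,0.05,-6,0,0,0,-0.2],
    [0,0.05,-6.5,0,0,0,-0.2],
    [0,0.05,-6.7,0,0,0,-0.2],
    [0,0.05,-6.7,0,0,0,-0.2],
    [0,0.05,-6.7,0,0,0,-0.2],
  ],
)

```text
t: 8.95
ee_pos: [531.3, 2.8, 79.6]
orientation: [2.103, 2.332, 0.002]
ft_force: [-0.1, 0.3, -0.3]
width: 40.8
grasp_force: 29.9
```

Request:
servo_tool(
  increments=[
    [0,0,-0.1,0,0,0,-0.2],
    [0,0,-0.1,0,0,0,-0.2],
  ],
)

```text
t: 9.12
ee_pos: [530.8, 2.8, 78.1]
orientation: [2.103, 2.333, 0.001]
ft_force: [-1.0, -0.1, 0.1]
width: 41.0
grasp_force: 29.9
```

Request:
servo_tool(
  increments=[
    [0,0,-0.1,0,0,0,-0.2],
    [0,0,-0.1,0,0,0,-0.2],
  ],
)

```text
t: 9.28
ee_pos: [530.4, 2.8, 76.6]
orientation: [2.103, 2.333, 0.0]
ft_force: [0.8, 1.0, 0.4]
width: 41.2
grasp_force: 29.9
```

Request:
servo_tool(
  increments=[
    [0,0,-0.1,0,0,0,-0.2],
    [0,0,-0.1,0,0,0,-0.2],
  ],
)

```text
t: 9.45
ee_pos: [530.5, 2.8, 75.5]
orientation: [2.103, 2.333, 0.0]
ft_force: [-0.7, -0.5, 1.4]
width: 41.3
grasp_force: 29.9
```

Request:
servo_tool(
  increments=[
    [0,0,-0.07,0,0,0,-0.2],
    [0,0,-0.07,0,0,0,-0.2],
  ],
)

```text
t: 9.62
ee_pos: [530.5, 2.9, 75.4]
orientation: [2.103, 2.333, 0.0]
ft_force: [-2.5, 0.4, 9.9]
width: 41.6
grasp_force: 29.9
```

Contact at about 10 N. I'll ease off slightly, open the fingers and rise.

Request:
servo_tool(
  increments=[
    [0,0,0.05,0,0,0,-0.2],
    [0,0,0.05,0,0,0,0.0],
    [0,0,0.05,0,0,0,0.1],
    [0,0,0.05,0,0,0,0.3],
    [0,0,0.05,0,0,0,0.4],
    [0,0,0.05,0,0,0,0.4],
    [0,0,1.5,0,0,0,0.4],
    [0,0,4,0,0,0,0.4],
    [0,0,8,0,0,0,0.4],
    [0,0,12,0,0,0,0.4],
    [0,0,12,0,0,0,0.4],
    [0,0,12,0,0,0,0.4],
  ],
)

```text
t: 10.62
ee_pos: [531.8, 2.8, 196.9]
orientation: [2.101, 2.33, 0.005]
ft_force: [-0.8, 0.6, -0.7]
width: 61.3
grasp_force: 0.0
```

```bash
python3 - <<'E'
from h import *
d=snap('wrist','pics/w6.png'); o=d['obs']; print(o['ee_pos'],o['orientation'],o['width'],ray(d,0,0)[0])
a=rect(d,460,600,-180,60,98,3.3); 
f=rect(d,490,570,-180,-90,98,4)
s=snap('side','pics/side3.png')
b=cv2.resize(s['image'][190:315,245:445],(400,250))[:,:,::-1]
# knob wing: orange mask in plane z=133
k=rect(d,480,600,-190,-70,133,4); h=cv2.cvtColor(k,cv2.COLOR_BGR2HSV)
m=((h[...,0]>5)&(h[...,0]<16)&(h[...,1]>150)&(h[...,2]>150)).astype('u1')*255
n,l,st,ce=cv2.connectedComponentsWithStats(m); 
if n>1:
    i=1+st[1:,4].argmax(); r=cv2.minAreaRect(np.argwhere(l==i)[:,::-1].astype('f4')); print(r, 'world',600-r[0][1]/4,-70-r[0][0]/4)
c=np.zeros((600,800,3),np.uint8); c[:a.shape[0],:min(800,a.shape[1])]=a[:600-0,:800]
y0=600-b.shape[0]
c=np.vstack([cv2.resize(a,(600,350)),np.hstack([b,cv2.resize(k,(200,250))])]); cv2.imwrite('pics/c6.png',c); print(c.shape)
E
```

```text
[531.84177929   2.82883172 196.92604073] [2.10086762 2.33044845 0.00542183] 61.325563760650425 [523.11307612  82.27496332 341.37844443]
((218.7753143310547, 227.951416015625), (55.78923416137695, 217.27659606933594), 6.027530670166016) world 543.0121459960938 -124.69382858276367
(600, 600, 3)
```

View pics/c6.png

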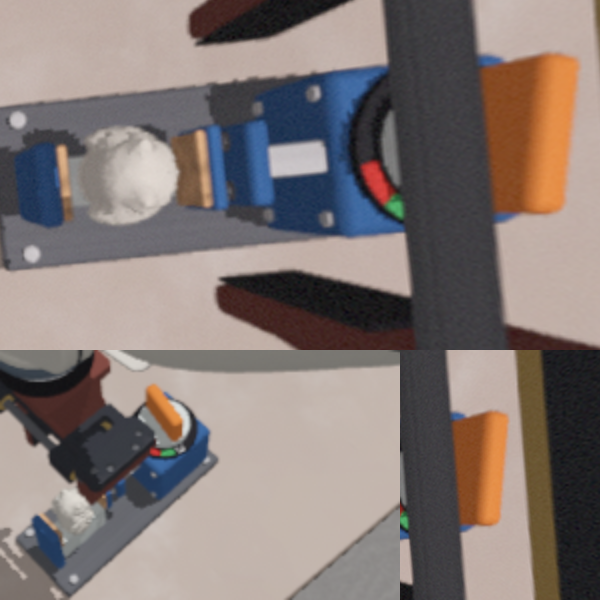

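The owl stands upright on the ledge between the cork faces, and the fingers are clear. The knob wing's centre is (543,-124.7) with its length at yaw −6°, and the detected size of 14 × 54 mm fits the given wing. I'll move above the knob.

Request:
servo_tool(
  increments=[
    [0.2,-2,0,0,0,7,0.2],
    [0.4,-5,0,0,0,14,0.2],
    [0.7,-8,0,0,0,21,0.2],
    [1,-11,0,0,0,28,0.2],
    [1.2,-12.8,0,0,0,35,0.2],
    [1.2,-12.8,0,0,0,42,0.2],
    [1.2,-12.8,0,0,0,49,0.2],
    [1.2,-12.8,-1,0,0,56,0.2],
    [1.2,-12.8,-1,0,0,63,0.2],
    [1.2,-12.8,-1,0,0,70,0.2],
    [1.2,-12.8,-1,0,0,78,0.2],
    [1.2,-12.8,-1,0,0,78,0.2],
    [1.2,-12.8,-1,0,0,78,0.2],
    [1.2,-12.8,-1,0,0,78,0.2],
  ],
)

```text
t: 11.88
ee_pos: [541.7, -125.0, 183.5]
orientation: [-0.172, -3.135, -0.001]
ft_force: [0.5, 0.4, 1.0]
width: 52.5
grasp_force: 0.0
```

```bash
cat > k.py <<'E'
from h import *
import sys
d=snap('wrist',sys.argv[1]); o=d['obs']; print(o['t'],o['ee_pos'],o['orientation'],o['width'],o['qpos'][[0,5]],o['moment'],ray(d,0,0)[0])
k=rect(d,480,600,-190,-70,133,4); h=cv2.cvtColor(k,cv2.COLOR_BGR2HSV)
m=((h[...,0]>5)&(h[...,0]<16)&(h[...,1]>150)&(h[...,2]>60)).astype('u1')*255
n,l,st,ce=cv2.connectedComponentsWithStats(m)
i=1+st[1:,4].argmax(); r=cv2.minAreaRect(np.argwhere(l==i)[:,::-1].astype('f4')); print(r,'world',600-r[0][1]/4,-70-r[0][0]/4)
E
python3 k.py pics/w7.png
```

```text
11.8833 [ 541.70438042 -125.00618237  183.52417074] [-1.71684103e-01 -3.13486127e+00 -6.45092565e-04] 52.45301008195931 [-0.24820762 -1.70959044] [ 0.0195697   0.02669295 -0.03090146] [ 462.80414023 -116.44328703  328.19326849]
((224.2376251220703, 244.123779296875), (57.41364669799805, 244.18212890625), 5.710593223571777) world 538.9690551757812 -126.05940628051758
```

The wing's yaw and centre are confirmed (5.7°, y −126). I'll descend and pinch.

Request:
servo_tool(
  increments=[
    [0.05,-0.05,-3,0,0,0,0.2],
    [0.05,-0.05,-5,0,0,0,0.2],
    [0.05,-0.05,-6.5,0,0,0,0.2],
    [0.05,-0.05,-6.5,0,0,0,0.2],
    [0.05,-0.05,-6.5,0,0,0,0.2],
    [0.05,-0.05,-6.5,0,0,0,-1],
    [0.05,-0.05,-6.5,0,0,0,-1],
    [0.05,-0.05,-6.5,0,0,0,-1],
    [0.05,-0.05,-6.5,0,0,0,-1],
    [0.05,-0.05,-6.5,0,0,0,-1],
    [0.05,-0.05,-6.5,0,0,0,-1],
    [0.05,-0.05,-6.5,0,0,0,-1],
    [0.05,-0.05,-6.5,0,0,0,-1],
  ],
)

```text
t: 13.02
ee_pos: [542.9, -126.0, 120.0]
orientation: [0.166, 3.137, -0.001]
ft_force: [-1.5, -2.3, 4.0]
width: 13.9
grasp_force: 30.0
```

```bash
cat > st.py <<'E'
from h import *
o=ctrl.get_obs(); a=np.array(o['orientation']); 
y=R.from_rotvec(a).as_matrix()[:,1]
print(o['t'].__round__(2),'ee',o['ee_pos'].round(1),'yaw',np.degrees(np.arctan2(y[1],y[0])).round(2),'F',o['ft_force'].round(1),'M',o['moment'].round(3),'w',round(o['width'],1),'j6',o['qpos'][5].round(3),'tq6',o['joint_torque'][5].round(3))
E
python3 st.py
```

```text
13.02 ee [ 542.9 -126.   120. ] yaw 83.94 F [-1.5 -2.3  4. ] M [-0.357  0.209  0.108] w 13.9 j6 -1.714 tq6 0.071
```

Pinched at 13.9 mm wide. I'll turn clockwise: first 40°, monitoring the moment.

Request:
servo_tool(
  increments=[
    [0,0,0,0,0,-4,-1],
    [0,0,0,0,0,-8,-1],
    [0,0,0,0,0,-12,-1],
    [0,0,0,0,0,-16,-1],
    [0,0,0,0,0,-20,-1],
    [0,0,0,0,0,-24,-1],
    [0,0,0,0,0,-28,-1],
    [0,0,0,0,0,-32,-1],
    [0,0,0,0,0,-36,-1],
    [0,0,0,0,0,-40,-1],
  ],
)

```text
t: 13.85
ee_pos: [543.0, -125.8, 120.0]
orientation: [1.233, 2.889, -0.0]
ft_force: [-1.7, -1.2, 3.8]
width: 14.2
grasp_force: 30.0
```

```bash
python3 st.py
```

```text
13.85 ee [ 543.  -125.8  120. ] yaw 43.76 F [-1.7 -1.2  3.8] M [-0.216  0.067  0.259] w 14.2 j6 -1.012 tq6 -0.861
```

Request:
servo_tool(
  increments=[
    [0,0,0,0,0,-3,-1],
    [0,0,0,0,0,-6,-1],
    [0,0,0,0,0,-9,-1],
    [0,0,0,0,0,-12,-1],
    [0,0,0,0,0,-15,-1],
  ],
)

```text
t: 14.27
ee_pos: [543.1, -125.8, 120.0]
orientation: [1.599, 2.704, -0.0]
ft_force: [0.2, -0.7, 3.2]
width: 13.8
grasp_force: 30.0
```

```bash
python3 st.py
```

```text
14.27 ee [ 543.1 -125.8  120. ] yaw 28.81 F [ 0.2 -0.7  3.2] M [-0.226  0.097  0.248] w 13.8 j6 -0.752 tq6 -0.586
```

Request:
servo_tool(
  increments=[
    [0,0,0,0,0,-2.5,-1],
    [0,0,0,0,0,-5,-1],
    [0,0,0,0,0,-7.5,-1],
    [0,0,0,0,0,-10,-1],
  ],
)

```text
t: 14.6
ee_pos: [543.1, -125.8, 120.0]
orientation: [1.828, 2.554, 0.0]
ft_force: [-0.7, -0.9, 3.2]
width: 14.0
grasp_force: 30.0
```

```bash
python3 st.py
```

```text
14.6 ee [ 543.1 -125.8  120. ] yaw 18.84 F [-0.7 -0.9  3.2] M [-0.18   0.08   0.266] w 14.0 j6 -0.577 tq6 -0.448
```

Request:
servo_tool(
  increments=[
    [0,0,0,0,0,-2,-1],
    [0,0,0,0,0,-4,-1],
    [0,0,0,0,0,-6,-1],
  ],
)

```text
t: 14.85
ee_pos: [543.2, -125.8, 120.0]
orientation: [1.958, 2.456, 0.0]
ft_force: [-0.3, -1.1, 2.5]
width: 13.8
grasp_force: 30.0
```

```bash
python3 st.py
```

```text
14.85 ee [ 543.2 -125.8  120. ] yaw 12.86 F [-0.3 -1.1  2.5] M [-0.208  0.034  0.263] w 13.8 j6 -0.473 tq6 -0.29
```

Request:
servo_tool(
  increments=[
    [0,0,0,0,0,-2,-1],
    [0,0,0,0,0,-4,-1],
    [0,0,0,0,0,-4,-1],
  ],
)

```text
t: 15.1
ee_pos: [543.2, -125.8, 120.0]
orientation: [2.042, 2.386, 0.0]
ft_force: [-0.3, -1.6, 3.5]
width: 14.1
grasp_force: 30.0
```

```bash
python3 st.py
```

```text
15.1 ee [ 543.2 -125.8  120. ] yaw 8.88 F [-0.3 -1.6  3.5] M [-0.227  0.077  0.031] w 14.1 j6 -0.404 tq6 0.539
```

Request:
servo_tool(
  increments=[
    [0,0,0,0,0,-2,-1],
    [0,0,0,0,0,-4,-1],
    [0,0,0,0,0,-4,-1],
  ],
)

```text
t: 15.35
ee_pos: [543.2, -125.7, 120.0]
orientation: [2.123, 2.315, 0.0]
ft_force: [-0.8, -0.8, 3.9]
width: 13.9
grasp_force: 30.0
```

```bash
python3 st.py
```

```text
15.35 ee [ 543.2 -125.7  120. ] yaw 4.94 F [-0.8 -0.8  3.9] M [-0.272  0.059  0.103] w 13.9 j6 -0.335 tq6 0.595
```

Request:
servo_tool(
  increments=[
    [0,0,0,0,0,-1.5,-1],
    [0,0,0,0,0,-3,-1],
  ],
)

```text
t: 15.52
ee_pos: [543.2, -125.8, 120.0]
orientation: [2.182, 2.259, 0.0]
ft_force: [0.9, -0.5, 4.2]
width: 13.7
grasp_force: 30.0
```

```bash
python3 st.py
```

```text
15.52 ee [ 543.2 -125.8  120. ] yaw 2.0 F [ 0.9 -0.5  4.2] M [-0.211  0.006  0.334] w 13.7 j6 -0.284 tq6 -0.105
```

Request:
servo_tool(
  increments=[
    [0,0,0,0,0,-1.5,-1],
    [0,0,0,0,0,-3,-1],
  ],
)

```text
t: 15.68
ee_pos: [543.2, -125.8, 120.0]
orientation: [2.24, 2.201, 0.001]
ft_force: [-0.2, -0.7, 4.6]
width: 13.6
grasp_force: 30.0
```

```bash
python3 st.py
```

```text
15.68 ee [ 543.2 -125.8  120. ] yaw -1.0 F [-0.2 -0.7  4.6] M [-0.247  0.001  0.445] w 13.6 j6 -0.231 tq6 -0.031
```

Torque is rising (0.445), so I'll take smaller steps.

Request:
servo_tool(
  increments=[
    [0,0,0,0,0,-1.5,-1],
  ],
)

```text
t: 15.77
ee_pos: [543.2, -125.8, 120.0]
orientation: [2.269, 2.172, 0.001]
ft_force: [-0.2, -1.1, 3.2]
width: 13.7
grasp_force: 30.0
```

```bash
python3 st.py
```

```text
15.77 ee [ 543.2 -125.8  120. ] yaw -2.5 F [-0.2 -1.1  3.2] M [-0.221  0.047  0.393] w 13.7 j6 -0.205 tq6 -0.021
```

Request:
servo_tool(
  increments=[
    [0,0,0,0,0,-1.5,-1],
  ],
)

```text
t: 15.85
ee_pos: [543.2, -125.8, 120.0]
orientation: [2.297, 2.142, 0.001]
ft_force: [-0.4, -0.9, 3.7]
width: 13.9
grasp_force: 30.0
```

```bash
python3 st.py
```

```text
15.85 ee [ 543.2 -125.8  120. ] yaw -3.99 F [-0.4 -0.9  3.7] M [-0.263  0.031  0.408] w 13.9 j6 -0.179 tq6 -0.009
```

Request:
servo_tool(
  increments=[
    [0,0,0,0,0,-1.5,-1],
  ],
)

```text
t: 15.93
ee_pos: [543.3, -125.8, 120.0]
orientation: [2.325, 2.112, 0.001]
ft_force: [0.7, -1.1, 3.8]
width: 13.6
grasp_force: 30.0
```

```bash
python3 st.py
```

```text
15.93 ee [ 543.3 -125.8  120. ] yaw -5.49 F [ 0.7 -1.1  3.8] M [-0.304  0.034  0.426] w 13.6 j6 -0.153 tq6 0.005
```

Request:
servo_tool(
  increments=[
    [0,0,0,0,0,-1.5,-1],
  ],
)

```text
t: 16.02
ee_pos: [543.3, -125.8, 120.0]
orientation: [2.352, 2.081, 0.001]
ft_force: [0.1, -1.1, 3.8]
width: 14.2
grasp_force: 30.1
```

```bash
python3 st.py
```

```text
16.02 ee [ 543.3 -125.8  120. ] yaw -6.98 F [ 0.1 -1.1  3.8] M [-0.246  0.033  0.404] w 14.2 j6 -0.127 tq6 0.019
```

Request:
servo_tool(
  increments=[
    [0,0,0,0,0,-1.5,-1],
  ],
)

```text
t: 16.1
ee_pos: [543.3, -125.8, 120.0]
orientation: [2.379, 2.05, 0.001]
ft_force: [1.0, -1.9, 3.9]
width: 14.1
grasp_force: 30.1
```

```bash
python3 st.py
```

```text
16.1 ee [ 543.3 -125.8  120. ] yaw -8.48 F [ 1.  -1.9  3.9] M [-0.287  0.008  0.464] w 14.1 j6 -0.1 tq6 0.033
```

Request:
servo_tool(
  increments=[
    [0,0,0,0,0,-1.5,-1],
  ],
)

```text
t: 16.18
ee_pos: [543.3, -125.8, 120.0]
orientation: [2.406, 2.019, 0.001]
ft_force: [0.1, -0.4, 3.8]
width: 13.8
grasp_force: 30.1
```

```bash
python3 st.py
```

```text
16.18 ee [ 543.3 -125.8  120. ] yaw -9.98 F [ 0.1 -0.4  3.8] M [-0.287  0.036  0.41 ] w 13.8 j6 -0.074 tq6 0.047
```

```bash
cat > p.py <<'E'
from h import *
import sys
def ana(f,yaw,C=np.array([543,-125.5])):
    d=load(f); a=rect(d,500,586,-168.5,-82.5,92,4); h=cv2.cvtColor(a,cv2.COLOR_BGR2HSV); H,S,V=h[...,0].astype(int),h[...,1],h[...,2]
    yy,xx=np.mgrid[:a.shape[0],:a.shape[1]]; X=586-yy/4; Y=-82.5-xx/4; r=np.hypot(X-C[0],Y-C[1]); th=np.degrees(np.arctan2(Y-C[1],X-C[0]))
    for n,m in dict(green=(H>50)&(H<85)&(S>120)&(V>40),red=((H<4)|(H>175))&(S>150)&(V>60),white=(S<40)&(V>150)&(r>28)).items():
        m=m&(r>20)&(r<42)
        if m.sum()>20:
            z=np.exp(1j*np.radians(th[m])).mean(); c=np.degrees(np.angle(z)); e=(th[m]-c+180)%360-180
            print(n,m.sum(),'r',r[m].mean().round(1),'rel wing',((c-yaw+180)%360-180).round(1),'span',np.percentile(e,[2,98]).round(1))
    k=rect(d,480,600,-190,-70,133,4); h=cv2.cvtColor(k,cv2.COLOR_BGR2HSV)
    m=((h[...,0]>5)&(h[...,0]<16)&(h[...,1]>150)&(h[...,2]>60)).astype('u1')*255
    n,l,st,ce=cv2.connectedComponentsWithStats(m); i=1+st[1:,4].argmax(); q=cv2.minAreaRect(np.argwhere(l==i)[:,::-1].astype('f4')); print('wing',q)
    return a
if __name__=='__main__':
    print('w4'); ana('pics/w4.png',-6); print('w7'); ana('pics/w7.png',-6)
    d=snap('wrist',sys.argv[1]); y=R.from_rotvec(d['obs']['orientation']).as_matrix()[:,1]; yaw=np.degrees(np.arctan2(y[1],y[0]))-90
    print('now, wing yaw',yaw,'M',d['obs']['moment']); ana(sys.argv[1],yaw)
    s=load('pics/side0.png'); s2=snap('side',sys.argv[1][:-4]+'s.png')
    print('side0');ana('pics/side0.png',-6);print('side now');ana(sys.argv[1][:-4]+'s.png',yaw)
E
python3 p.py pics/w8.png
```

```text
w4
green 1478 r 31.7 rel wing 155.5 span [-11.7  11.8]
red 1810 r 31.4 rel wing 124.8 span [-14.8  14.7]
white 8656 r 38.2 rel wing -62.1 span [-122.9   97.6]
wing ((221.39321899414062, 226.4303741455078), (59.90196228027344, 221.38319396972656), 6.546291351318359)
w7
green 1654 r 32.6 rel wing 156.9 span [-11.7  11.6]
red 1968 r 31.8 rel wing 127.4 span [-14.9  14.3]
white 7506 r 38.7 rel wing -25.6 span [-156.9   75.4]
wing ((224.2376251220703, 244.123779296875), (57.41364669799805, 244.18212890625), 5.710593223571777)
now, wing yaw -99.98139772608943 M [-0.28729255  0.03588509  0.41005103]
green 1582 r 33.2 rel wing 159.7 span [-11.5  11.4]
red 2026 r 33.1 rel wing 131.2 span [-14.1  14.3]
white 7419 r 38.2 rel wing -65.9 span [-175.9  176.3]
wing ((185.4017333984375, 219.63873291015625), (224.05625915527344, 58.46598815917969), 8.746162414550781)
side0
green 1672 r 35.3 rel wing 155.4 span [-10.3  10.3]
red 2455 r 35.2 rel wing 125.5 span [-13.8  13.7]
white 9559 r 38.2 rel wing -44.7 span [-70.5  92.2]
wing ((196.98977661132812, 257.4219055175781), (88.56623840332031, 269.97802734375), 6.581944942474365)
side now
green 1469 r 33.3 rel wing 165.6 span [-11.2  11.4]
red 885 r 31.9 rel wing 137.8 span [-14.5  10.7]
white 3472 r 38.7 rel wing 123.1 span [-22.1  65.2]
wing ((122.73832702636719, 248.30569458007812), (80.1874771118164, 121.86480712890625), 30.25643539428711)
```

The green arc has shifted only a few degrees relative to the wing, so the clutch is about to click or just starting to. I'll continue gently.

Request:
servo_tool(
  increments=[
    [0,0,0,0,0,-1.5,-1],
  ],
)

```text
t: 16.37
ee_pos: [543.3, -125.8, 120.0]
orientation: [2.43, 1.989, 0.001]
ft_force: [0.6, -0.8, 4.0]
width: 13.9
grasp_force: 30.1
```

```bash
python3 st.py
```

```text
16.37 ee [ 543.3 -125.8  120. ] yaw -11.41 F [ 0.6 -0.8  4. ] M [-0.327 -0.029  0.481] w 13.9 j6 -0.049 tq6 -0.25
```

Request:
servo_tool(
  increments=[
    [0,0,0,0,0,-1.5,-1],
  ],
)

```text
t: 16.45
ee_pos: [543.3, -125.8, 120.0]
orientation: [2.457, 1.956, 0.001]
ft_force: [0.9, -1.6, 3.7]
width: 13.8
grasp_force: 30.1
```

```bash
python3 st.py
```

```text
16.45 ee [ 543.3 -125.8  120. ] yaw -12.97 F [ 0.9 -1.6  3.7] M [-0.254 -0.014  0.526] w 13.8 j6 -0.022 tq6 0.022
```

Request:
servo_tool(
  increments=[
    [0,0,0,0,0,-1.5,-1],
  ],
)

```text
t: 16.53
ee_pos: [543.3, -125.8, 120.0]
orientation: [2.483, 1.923, 0.001]
ft_force: [0.1, -1.3, 4.3]
width: 13.8
grasp_force: 30.1
```

```bash
python3 p.py pics/w9.png | sed -n '/now/,$p'
```

```text
now, wing yaw -104.48136296259158 M [-0.36467257  0.00681902  0.51430316]
green 1590 r 33.3 rel wing 160.0 span [-11.5  11.4]
red 2016 r 33.1 rel wing 131.6 span [-13.9  14.2]
white 6654 r 38.0 rel wing -61.4 span [-47.  173.5]
wing ((185.84909057617188, 216.87249755859375), (223.8200225830078, 58.664405822753906), 13.626993179321289)
side0
green 1672 r 35.3 rel wing 155.4 span [-10.3  10.3]
red 2455 r 35.2 rel wing 125.5 span [-13.8  13.7]
white 9559 r 38.2 rel wing -44.7 span [-70.5  92.2]
wing ((196.98977661132812, 257.4219055175781), (88.56623840332031, 269.97802734375), 6.581944942474365)
side now
green 1451 r 33.2 rel wing 166.6 span [-11.7  11.3]
red 626 r 31.7 rel wing 140.5 span [-11.8   8. ]
white 3313 r 38.7 rel wing 128.8 span [-21.8  61.4]
wing ((122.3642578125, 238.8800811767578), (79.98078918457031, 114.82524108886719), 19.653823852539062)
```

Request:
servo_tool(
  increments=[
    [0,0,0,0,0,-1.5,-1],
  ],
)

```text
t: 16.72
ee_pos: [543.3, -125.8, 120.0]
orientation: [2.507, 1.892, 0.001]
ft_force: [0.0, -0.4, 4.6]
width: 13.9
grasp_force: 30.1
```

```bash
python3 st.py
```

```text
16.72 ee [ 543.3 -125.8  120. ] yaw -15.91 F [ 0.  -0.4  4.6] M [-0.297  0.023  0.511] w 13.9 j6 0.029 tq6 -0.242
```

Request:
servo_tool(
  increments=[
    [0,0,0,0,0,-1.5,-1],
  ],
)

```text
t: 16.8
ee_pos: [543.3, -125.8, 120.0]
orientation: [2.533, 1.857, 0.001]
ft_force: [0.6, -0.4, 5.6]
width: 14.2
grasp_force: 30.0
```

```bash
python3 st.py
```

```text
16.8 ee [ 543.3 -125.8  120. ] yaw -17.49 F [ 0.6 -0.4  5.6] M [-0.317 -0.038  0.349] w 14.2 j6 0.057 tq6 -0.108
```

Request:
servo_tool(
  increments=[
    [0,0,0,0,0,-1.5,-1],
  ],
)

```text
t: 16.88
ee_pos: [543.3, -125.8, 120.0]
orientation: [2.557, 1.824, 0.001]
ft_force: [0.2, -0.9, 4.2]
width: 13.9
grasp_force: 30.0
```

```bash
python3 p.py pics/w10.png | sed -n '/now/,/red/p'
```

```text
now, wing yaw -109.00353443839144 M [-0.34404296 -0.02824888  0.32855757]
green 1580 r 33.3 rel wing 163.9 span [-11.4  11.4]
red 2027 r 33.3 rel wing 136.0 span [-14.2  14. ]
side now
green 1346 r 33.3 rel wing 170.0 span [-11.2  10.2]
red 502 r 32.0 rel wing 145.9 span [-10.5   6.9]
```

The clutch is slipping: the torque is falling and the arc has shifted about 4°. I'll carry on to bring the pointer onto green (target about 19° of slip).

Request:
servo_tool(
  increments=[
    [0,0,0,0,0,-1.5,-1],
    [0,0,0,0,0,-3,-1],
    [0,0,0,0,0,-4.5,-1],
    [0,0,0,0,0,-6,-1],
    [0,0,0,0,0,-7.5,-1],
    [0,0,0,0,0,-9,-1],
  ],
)

```text
t: 17.48
ee_pos: [543.3, -125.8, 120.0]
orientation: [2.692, 1.617, 0.001]
ft_force: [0.5, -1.8, 5.3]
width: 13.6
grasp_force: 30.0
```

```bash
python3 p.py pics/w11.png | sed -n '/now/,$p'
```

```text
now, wing yaw -118.01356452118395 M [-0.38351594 -0.06456332  0.23604841]
green 1420 r 33.5 rel wing 171.6 span [-10.8  12.3]
red 2011 r 33.5 rel wing 144.4 span [-13.8  13.9]
white 6243 r 37.5 rel wing -38.9 span [-57.4 155.3]
wing ((189.52197265625, 206.95811462402344), (223.4364776611328, 57.79166793823242), 27.666759490966797)
side0
green 1672 r 35.3 rel wing 155.4 span [-10.3  10.3]
red 2455 r 35.2 rel wing 125.5 span [-13.8  13.7]
white 9559 r 38.2 rel wing -44.7 span [-70.5  92.2]
wing ((196.98977661132812, 257.4219055175781), (88.56623840332031, 269.97802734375), 6.581944942474365)
side now
green 1305 r 33.4 rel wing 179.3 span [-11.5  11.4]
red 384 r 32.3 rel wing 155.7 span [-8.   6.1]
white 2326 r 38.7 rel wing 149.5 span [-19.3  55. ]
wing ((97.07765197753906, 213.7649383544922), (45.837589263916016, 95.71521759033203), 36.09828567504883)
```

Request:
servo_tool(
  increments=[
    [0,0,0,0,0,-1.5,-1],
    [0,0,0,0,0,-3,-1],
    [0,0,0,0,0,-4.5,-1],
    [0,0,0,0,0,-6,-1],
  ],
)

```text
t: 17.92
ee_pos: [543.3, -125.8, 120.0]
orientation: [2.773, 1.474, 0.001]
ft_force: [2.1, -0.6, 4.5]
width: 13.6
grasp_force: 30.0
```

```bash
python3 p.py pics/w12.png | sed -n '/now/,$p' | grep -v wing.*\( ; python3 st.py
```

```text
now, wing yaw -124.01117720734925 M [-0.30345488 -0.10641686  0.2128437 ]
green 1394 r 33.6 rel wing 177.9 span [-11.4  11.5]
red 2031 r 33.7 rel wing 150.2 span [-13.8  13.8]
white 6014 r 37.4 rel wing -25.2 span [-66.1 109.1]
side0
green 1672 r 35.3 rel wing 155.4 span [-10.3  10.3]
red 2455 r 35.2 rel wing 125.5 span [-13.8  13.7]
white 9559 r 38.2 rel wing -44.7 span [-70.5  92.2]
side now
green 1060 r 34.0 rel wing -174.7 span [-11.4  11.1]
red 252 r 32.4 rel wing 163.1 span [-7.4  5.3]
white 1884 r 39.1 rel wing 153.8 span [-13.2  14.2]
18.02 ee [ 543.3 -125.8  119.9] yaw -34.0 F [ 2.1 -1.   5.8] M [-0.436 -0.106  0.009] w 14.0 j6 0.344 tq6 0.35
```

The slip is about 19° (0.33 rad), past the first click, and the holding moment has dropped to about 0. I'll release and rise straight up.

Request:
servo_tool(
  increments=[
    [0,0,0,0,0,0,-0.4],
    [0,0,0,0,0,0,0.2],
    [0,0,0,0,0,0,0.2],
    [0,0,0,0,0,0,0.2],
    [0,0,0,0,0,0,0.2],
    [0,0,2,0,0,0,0.2],
    [0,0,5,0,0,0,0.2],
    [0,0,9,0,0,0,0.2],
    [0,0,12,0,0,0,0.2],
    [0,0,12,0,0,0,0.2],
    [0,0,12,0,0,0,0.2],
  ],
)

```text
t: 18.93
ee_pos: [543.7, -125.9, 241.4]
orientation: [2.772, 1.472, 0.005]
ft_force: [0.5, -0.3, 0.1]
width: 52.5
grasp_force: 0.0
```

```bash
python3 st.py; python3 - <<'E'
from h import *
from p import ana
snap('wrist','pics/w13.png'); print('wrist'); ana('pics/w13.png',-124)
snap('top','pics/top1.png'); s=snap('side','pics/side9.png'); print('side'); ana('pics/side9.png',-124)
# pointer: black near r 20-30? print dark-run angles rel. wing on the light disc, and owl/castings change
t0=load('pics/top0.png')['image'].astype(int); t1=load('pics/top1.png')['image'].astype(int)
for n,(u,v) in dict(rabbit=(373,166),cocoon=(418,190),frog=(223,150)).items():
    a=t0[v-14:v+14,u-18:u+18].astype('f4').mean(2); b=t1[v-14:v+14,u-18:u+18].astype('f4').mean(2); print(n,np.abs(a-b).mean().round(2),cv2.phaseCorrelate(a,b))
# owl between jaws: z profile via white mask in side view
d=load('pics/w13.png')
for z in (87,98):
    k=rect(d,500,560,-40,50,z,2); h=cv2.cvtColor(k,cv2.COLOR_BGR2HSV)
    m=(h[...,1]<45)&(h[...,2]>70); c=np.argwhere(m); print(z,m.sum(),'white x',(560-np.percentile(c[:,0],[3,97])/2).round(1),'y',(50-np.percentile(c[:,1],[3,97])/2).round(1))
    m=(h[...,0]>8)&(h[...,0]<18)&(h[...,1]>95)&(h[...,2]>80); 
    n,l,st,ce=cv2.connectedComponentsWithStats(m.astype('u1'))
    for i in range(1,n):
        if st[i,4]>40: print(' cork',560-ce[i][1]/2,50-ce[i][0]/2,st[i])
E
```

```text
18.93 ee [ 543.7 -125.9  241.4] yaw -34.06 F [ 0.5 -0.3  0.1] M [-0.074  0.107 -0.037] w 52.5 j6 0.346 tq6 0.001
wrist
green 1396 r 33.1 rel wing -178.5 span [-11.2  11.7]
red 2102 r 33.3 rel wing 152.5 span [-13.7  13.7]
white 11100 r 36.9 rel wing -9.5 span [-146.1   92.8]
wing ((213.33041381835938, 220.357177734375), (238.19517517089844, 55.72560501098633), 28.794004440307617)
side
green 1303 r 33.5 rel wing -170.7 span [-11.4  10.8]
red 780 r 32.2 rel wing 162.8 span [-13.2   8.5]
white 9510 r 38.8 rel wing 100.5 span [-97.6 115.3]
wing ((186.61529541015625, 250.13558959960938), (246.8568115234375, 124.18260192871094), 31.184978485107422)
rabbit 2.03 ((-0.016566608458269627, 0.0602458541613462), 0.9862629467690432)
cocoon 2.03 ((0.0374231211901872, 0.07822118066702899), 0.9418280389573839)
frog 1.88 ((-0.025270958355058326, -0.02776067659613446), 0.9796489576498667)
87 11928 white x [556.5 501.5] y [ 49. -38.]
 cork 531.4076433121019 -7.85668789808917 [111  26  11  62 314]
 cork 529.728125 29.015 [ 33  29  20  68 800]
98 12919 white x [557.  501.5] y [ 48.5 -37.5]
 cork 533.4625850340136 -9.76190476190476 [115  23  10  60 294]
 cork 531.9497991967871 25.75635876840696 [ 40  26  19  65 747]
```

Everything reads as clamped: cork-to-cork gap about 37 mm, bystanders unmoved. I'll do one numeric check of the pointer against the green arc.

```bash
python3 - <<'E'
from h import *
for f,w,zs in (('pics/w4.png',-6,(92,)),('pics/w13.png',-119.5,(92,)),('pics/side9.png',-119.5,(92,))):
    d=load(f); C=(543,-125.5); a=rect(d,500,586,-168.5,-82.5,92,4).astype('f4')
    print(f)
    for r in (24,27,30,33,36):
        row=[]
        for t in range(140,216,4):
            th=np.radians(t+w); X=C[0]+r*np.cos(th); Y=C[1]+r*np.sin(th); p=cv2.getRectSubPix(a,(3,3),(float((-82.5-Y)*4),float((586-X)*4))).mean((0,1))
            b,g,rr=p; row.append('G' if g>1.4*max(rr,b) else 'R' if rr>1.6*g else 'k' if max(p)<70 else 'W' if min(p)>130 else '.')
        print(r,''.join(row))
E
```

```text
pics/w4.png
24 WWWWWWW.RRRRRRRRRR.
27 kk.......RRRRRRRR.W
30 RGGGGGGG.Wk..k...kk
33 RGGGGGGkkW...kkkkkk
36 ...................
pics/w13.png
24 WWWWWW.RRRRRR.WWWWW
27 WWWW.W.............
30 RRRRRR.GGkGGGkWWWWk
33 RRRRRR.GGkGGGkWWWWk
36 RRRRRR.GGGGGGk....k
pics/side9.png
24 RRRRRRRRRRR..WWWWWW
27 RRRRRRRRR....WWWWWW
30 RRRRRRRR.G.kGGk....
33 RRRRRRRRGGGGGGG.WWW
36 WWWWW.R.....GGk.WWW
```

The polar profile shows the dark pointer with green on both sides of it and the white mark behind it: exactly one click. Handing in.

```bash
python3 -c "
from workcell import ctrl
print(ctrl.close_job())"
```

```text
the job is handed in; nothing more can be done
None
```

The job is handed in: the owl is clamped upright on the ledge, the knob stopped after one click with its pointer on green and was let go, and the rabbit, frog and cocoon have not moved.

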